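Hang a sample carrier on the sprung balance hook and record it

ROBOT

A 7-joint arm with a two-finger parallel gripper is mounted at the origin on the work surface. World frame = base frame: x ahead of the robot, y to its left, z up, the work surface at z = 0. Lengths are in m, angles in degrees, forces in N, time in s.
With the tool pointing down it reaches from about 0.4 to 0.875 m from the base axis. Payload 6.5 kg.
Tool frame: the origin (TCP) lies midway between the tips of the shut fingers; the grasp point (between the pads) lies 19 mm behind it; x points along the fingers, y is the direction in which the jaws open and shut, and the axes are right-handed (so a half turn about x gives the same grasp; the last joint's range is limited). The gripper opens to 85 mm and grips with 20 to 120 N. Pads are 22 mm wide; open, the fingers measure 114 mm over their backs; the gripper's body (76 mm by 85 mm) begins 54 mm behind the grasp point. The pads swing forward as they close: fully open they stand 13 mm farther back than shut.
Start: joints at [-78.85, 30.733, -0.252, 88.115, 0.149, 61.152, -4.079], TCP at [0.168, 0.628, 0.231] pointing down, gripper open.
Joint ranges: [-154.64, 154.64], [-21.42, 123.67], [-72.66, 72.17], [13.99, 137.28], [-74.86, 254.86], [10.95, 109.41], [-158.01, 158.01]. Speed limits (degrees/s): [136.94, 136.94, 180, 180, 180, 180, 180].

INTERFACE

Orientations are given as a 3x3 rotation matrix whose columns are the frame's x, y, z axes.
In Python, from workcell import env, capture, job gives the robot as it stands. The module is installed in compiled form; this text tells all that it offers.
- The arm moves only by the tool step_arm, never from a script. Its argument "targets" is a list of rows, each a list of 7 numbers: the shift along the tool's x, y, z in m, then the turn, a rotation vector about the tool's x, y, z in degrees, then the gripper command: -1 is shut, 1 is fully open, values between are in proportion. In form: [[tx, ty, tz, wx, wy, wz, grip], ...]. A call has 1 to 5 rows; each row shifts and turns the commanded pose from where the row before left it, along the tool's axes as they then stand; what a row does not reach is not made up. A row lasts 1/12 s, in which the tool goes at most 41.7 mm and 7.16 degrees, less where a joint would pass 70% of its speed; a pose out of reach is approached as far as the arm can. A call with a gripper value outside its range is refused whole. The fingers move at their own pace and stop on an object; the grip force is fixed at half the most. Time passes only in rows, so rows that do not move let the fingers close. It gives the time, the measured TCP pose, the force and the opening at its end, in the units of the state.
- env.get_state(): the state, without advancing time (a new reading comes with each control period).
- capture(name): name is "scene" or "top"; returns a dict with "img" (400x640x3 uint8, red, green, blue), "mtx" (3x3 intrinsics, pixels), "world_from_camera" (4x4, takes a point from camera to world coordinates). Camera axes: x right, y up, looking along -z (the intrinsics and any distortion apply to the point x, -y, -z); pixel columns grow to the right and rows downward; lengths in m; the calibration is good to about 2 mm. A picture is of the moment at which its call begins. There is no depth.
- job.hand_in(): hands the job in, once; it reports no verdict.
The state is a dict: "clock": time; "joint_positions": joint angles; "joint_vel": joint speeds; "joint_efforts": joint torques, N m; "tool_pos": TCP position; "tcp_rot": TCP orientation; "contact_force": force on the tool from outside, world axes, zero at the start; "moment": the same for the moment, N m; "grip_width": opening from 0.0 (shut) to 1.0 (fully open).
Only numpy, scipy, OpenCV 4.12 (cv2) and the standard library are available. Lean on these libraries where they do the work, as an engineer would, in place of code of your own. Each camera call takes 0.05 s, during which the arm holds its last target. There are 200 camera calls.

TASK

Weigh the blue-lidded sample carrier: lift it by its tab, hang its bail on the hook of the hanging balance, and lower it slowly and gently, letting go only when the sprung hook bears its whole weight, so that it neither drops nor springs up when freed, and without pulling the hook down to its stop. Wait until it hangs still, then press the blue record button on the console and let it come back up. Leave the carrier hanging there and everything else on the bench where it is.

Things in the scene. Friction and masses are not known exactly. Their poses are not given: they have to be found in the camera images.
- carrier_blue: the carrier to weigh: steel canister 54 mm across, 54 mm high with a blue lid, a wire bail (loop) and a blue grip tab on top, 150 mm high in all; two others differ only in colour. Origin: centre of its underside, z up. Stands free on the bench, yaw within 0.5 rad of the bench's axes. Weight not told, differs from run to run: 0.2 to 0.9 kg.
- carrier_blue_bail (a point): underside of the peak of the blue carrier's bail, 101 mm above its underside: comes to rest on hook_seat. The bail is 6 mm wire in the carrier's y-z plane: legs at y = +-20 mm from the lid (z 54 mm) up to z 95 mm, meeting in a shallow peak on the axis. The opening, its axis along the carrier's x, is 34 mm wide, 47 mm high at the middle and about 38 mm at the sides.
- carrier_blue_tab (a point): centre of the blue carrier's grip tab, 133 mm above its underside. The tab, z = 116 to 150 mm, is 12 mm thick along the carrier's y and 24 mm wide along its x: pinch it across its thickness, from above.
- balance: hanging balance, fixed to the bench (place and yaw vary): grey foot plate 270 x 130 x 12 mm, white column 50 x 64 mm, 248 mm high with a blue cap, its front face 153 mm beyond the hook's notch. Origin: on the bench straight below the notch, z up; its x axis points from the hook's tip to the column. A bail is passed over the tip along +x, then lowered into the notch.
- hook_seat (a point): top of the bar in the hook's notch, where a bail rests; moves with the hook; 203.5 mm above the bench unloaded. The hook is a red 7 mm bar that comes from the column along the balance's -x, 12 mm above notch level, slopes down into the notch within the last 20 mm (flat for 12 mm) and turns up to a tip 18 mm beyond the notch's middle, its top 14 mm above the seat.
- hook (a joint): how far the sprung hook has dipped (m): 0 unloaded, growing downward; stop at 0.080, keep below 0.075. It starts to dip at 1 N, then gives 8 mm per newton (125 N/m), lightly damped: it bobs at 2 to 3 Hz and settles in a second or two. Delicate: never move it faster than 0.08 m/s, keep contact forces on the balance under 15 N.
- console: white balance console, fixed to the bench (place and yaw vary), 110 x 100 x 45 mm with a green display; origin: centre of its underside
- record_top (a point): centre of the top face of the record button, a blue round button 30 mm across in a grey housing on the console's top; pressed straight down
- record (a joint): how far the record button is pressed (m): 0 up, 0.006 fully down, which takes 4 N; springs back; it counts as pressed beyond 0.004
- carrier_orange: bystander: steel sample canister 54 mm across and 54 mm high with an orange lid, a wire bail (loop) and an orange grip tab on top, 150 mm high in all, origin under its centre
- carrier_green: bystander: steel sample canister 54 mm across and 54 mm high with a green lid, a wire bail (loop) and a green grip tab on top, 150 mm high in all, origin under its centre
- bottle: bystander: amber bottle 60 mm across, 130 mm high, origin under its centre
- dish: bystander: closed culture dish 90 mm across, 16 mm high, origin under its centre
- tip_box: bystander: blue pipette-tip box 85 x 120 x 49 mm, origin under its centre
- jar: bystander: small glass jar 52 mm across, 60 mm high, origin under its centre
- marker: bystander: black marker pen 130 x 12 x 12 mm, lying along its x, origin under its centre
Not all that is in view belongs to the job. Leave any yellow look-alike of the carrier_blue alone.

How it is judged:
By the outcome, as a careful person would: the job done as asked, in the order asked, and still so for the second after the job is handed in, with the robot touching nothing.
It also fails if it takes over 67 s, if anything falls off the work surface, if the arm or the gripper's body presses on something with over 40 N, if the wrist force passes 120 N, or if a joint passes its speed limit or range.

## Working session

There is one attempt and no reset: what is moved stays moved. The work goes in short steps, Python scripts to look and compute and a tool call to move; the robot and the scene stay as the last step left them, time stands still between calls to the robot, and variables do not carry over. Pictures are saved under pics/ and viewed, about 8 in all and at most 12, crops included, and the job is handed in when it is done.

Besides the shell and the picture viewer there is one more tool, called after "Request:" as a command line: name --pt "numbers of a row" for each row, then --argument value for the rest. step_arm: Moves the arm, as the interface text tells. Its arguments: {"type":"object","properties":{"targets":{"type":"array","items":{"type":"array","items":{"type":"number"}}}},"required":["targets"]}

```bash
mkdir -p pics
cat > h.py <<'E'
import numpy as np, cv2
from workcell import env, capture, job
def save(c,name,box=None,s=1):
    im=c["img"][...,::-1]
    if box: im=im[box[1]:box[3],box[0]:box[2]]
    cv2.imwrite("pics/"+name+".png",cv2.resize(np.ascontiguousarray(im),None,fx=s,fy=s,interpolation=cv2.INTER_CUBIC))
def ray(c,u,v):
    K=c["mtx"];T=c["world_from_camera"]
    d=np.linalg.solve(K,[u,v,1.]);d=np.array([d[0],-d[1],-d[2]])
    return T[:3,3],T[:3,:3]@d
def onz(c,u,v,z):
    o,d=ray(c,u,v);return o+d*(z-o[2])/d[2]
def proj(c,p):
    T=c["world_from_camera"];q=T[:3,:3].T@(np.asarray(p)-T[:3,3]);q=c["mtx"]@[q[0],-q[1],-q[2]];return q[:2]/q[2]
def two(c1,p1,c2,p2):
    A=np.zeros((3,3));b=np.zeros(3)
    for c,p in((c1,p1),(c2,p2)):
        o,d=ray(c,*p);d/=np.linalg.norm(d);M=np.eye(3)-np.outer(d,d);A+=M;b+=M@o
    return np.linalg.solve(A,b)
E
python3 - <<'E'
from h import *
for n in("scene","top"):
    c=capture(n);save(c,n+"0",s=1.25);print(n,c.keys(),c["mtx"],c["world_from_camera"].round(3))
print(env.get_state())
E
```

```text
scene dict_keys(['img', 'mtx', 'world_from_camera']) [[409.0364964    0.         314.96967243]
 [  0.         409.0364964  202.14668497]
 [  0.           0.           1.        ]] [[-0.795 -0.454  0.402  1.022]
 [ 0.607 -0.577  0.547  0.702]
 [-0.017  0.679  0.734  1.06 ]
 [ 0.     0.     0.     1.   ]]
top dict_keys(['img', 'mtx', 'world_from_camera']) [[394.12766998   0.         318.27853314]
 [  0.         394.12766998 199.62265607]
 [  0.           0.           1.        ]] [[ 0.059  0.972 -0.228  0.307]
 [-0.998  0.058 -0.01   0.039]
 [ 0.004  0.228  0.974  1.095]
 [ 0.     0.     0.     1.   ]]
{'clock': 0.1, 'joint_positions': array([-78.85132756,  30.77378314,  -0.25196048,  88.16356657,
         0.15048748,  61.15178259,  -4.08085671]), 'joint_vel': array([-0.01902965, -0.05677592, -0.06327136, -0.11061158, -0.02299363,
        0.12429968,  0.03971116]), 'joint_efforts': array([ 2.51165715e-03, -5.84570360e+01,  1.05164789e+00, -2.59778363e+01,
        1.25846951e-02,  4.55610920e-03, -2.92321090e-05]), 'tool_pos': array([0.16749489, 0.62747577, 0.23050401]), 'tcp_rot': array([[-2.44296271e-04,  2.57811159e-01,  9.66195294e-01],
       [-1.53140023e-03,  9.66194094e-01, -2.57811226e-01],
       [-9.99998798e-01, -1.54261402e-03,  1.58774455e-04]]), 'contact_force': array([-0.22189951, -0.42156688,  0.21732488]), 'moment': array([ 0.06572751, -0.02347952,  0.02038577]), 'grip_width': 1.0016367602613014}
```

View pics/scene0.png

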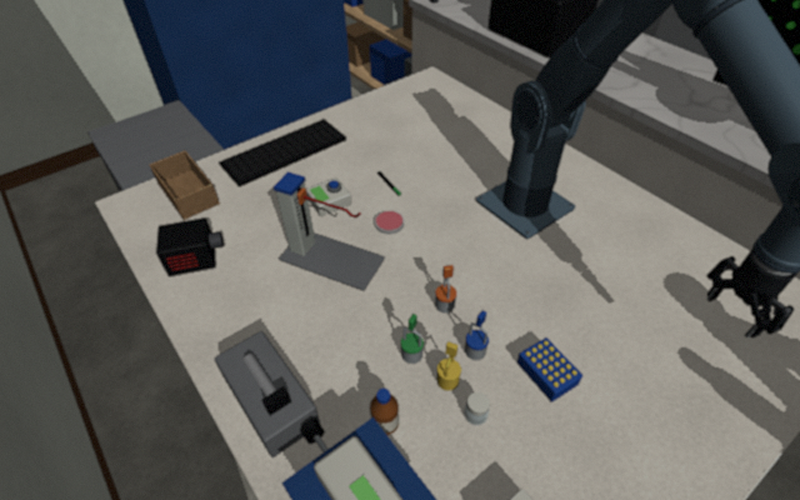

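View pics/top0.png

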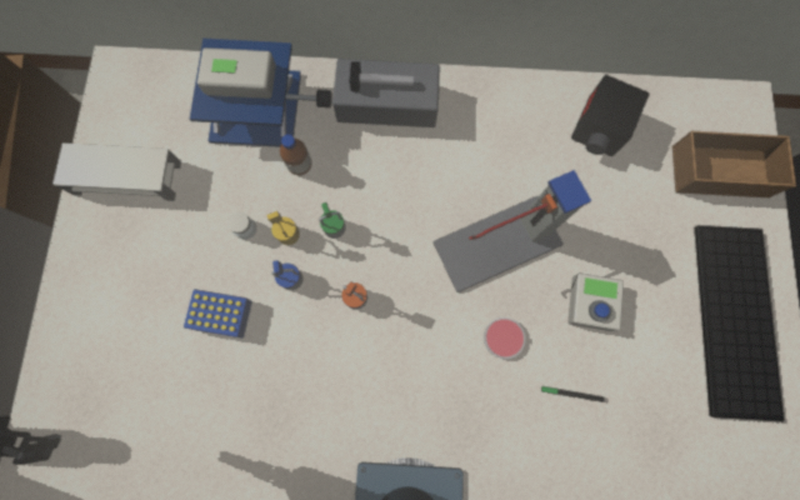

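Scene view: blue carrier at about (478,335), hook tip (357,214), console button (334,187). Top view: blue carrier at (285,273), hook tip (474,238), cap (569,191), button (601,311).

Run:
```python
from h import *
a=capture("scene");b=capture("top")
def crop(c,x0,y0,x1,y1,s,W,H):
    im=np.ascontiguousarray(c["img"][y0:y1,x0:x1,::-1]);return cv2.resize(im,(W,H),interpolation=cv2.INTER_CUBIC)
t=np.hstack([crop(a,345,235,425,295,5,400,300),crop(b,195,195,275,255,5,400,300)])
u=np.hstack([crop(a,210,130,310,205,4,400,300),crop(b,340,130,500,250,2.5,400,300)])
cv2.imwrite("pics/z.png",np.vstack([t,u]))
for n,c in(("s",a),("t",b)):
    h=cv2.cvtColor(c["img"],cv2.COLOR_RGB2HSV)
    for nm,lo,hi in(("blue",(105,120,50),(128,255,255)),("red",(0,140,60),(9,255,255)),("orange",(8,150,80),(18,255,255)),("dgreen",(40,90,60),(80,255,255))):
        m=cv2.inRange(h,lo,hi);k,l,st,ce=cv2.connectedComponentsWithStats(m)
        print(n,nm,[(st[i].tolist(),ce[i].round(1).tolist()) for i in range(1,k) if 12<st[i][4]<1500 and st[i][1]>100])
```

```text
s blue [([219, 138, 24, 18, 252], [231.2, 146.6]), ([263, 145, 8, 6, 35], [266.5, 147.4]), ([381, 249, 7, 12, 44], [384.4, 254.5]), ([373, 265, 17, 15, 192], [380.6, 272.1]), ([416, 273, 49, 48, 629], [440.7, 297.0]), ([301, 311, 11, 12, 100], [306.1, 316.5]), ([284, 335, 64, 65, 1432], [313.6, 369.9]), ([227, 369, 38, 31, 660], [244.7, 388.0])]
s red [([242, 156, 12, 5, 24], [246.0, 158.2]), ([134, 204, 12, 4, 21], [139.5, 205.6]), ([144, 205, 13, 4, 17], [150.3, 206.8]), ([140, 209, 12, 4, 18], [145.7, 210.6])]
s orange [([238, 151, 7, 13, 55], [240.9, 156.4]), ([355, 213, 7, 9, 53], [358.1, 216.8]), ([349, 229, 15, 13, 130], [355.6, 235.0]), ([301, 321, 17, 15, 177], [309.4, 328.7])]
s dgreen [([249, 149, 14, 12, 95], [255.2, 154.6]), ([327, 252, 6, 12, 48], [329.7, 257.3]), ([321, 267, 18, 16, 201], [328.8, 274.9]), ([280, 381, 24, 19, 264], [290.6, 391.7])]
t blue [([225, 108, 10, 9, 60], [229.8, 111.9]), ([442, 138, 29, 31, 506], [455.7, 152.9]), ([477, 244, 10, 9, 70], [481.3, 247.9])]
t red []
t orange []
t dgreen [([260, 173, 14, 10, 80], [266.7, 177.4]), ([259, 182, 9, 4, 17], [262.7, 183.6]), ([468, 223, 25, 15, 283], [480.1, 230.2]), ([434, 310, 11, 4, 24], [439.2, 311.8])]
```

View pics/z.png

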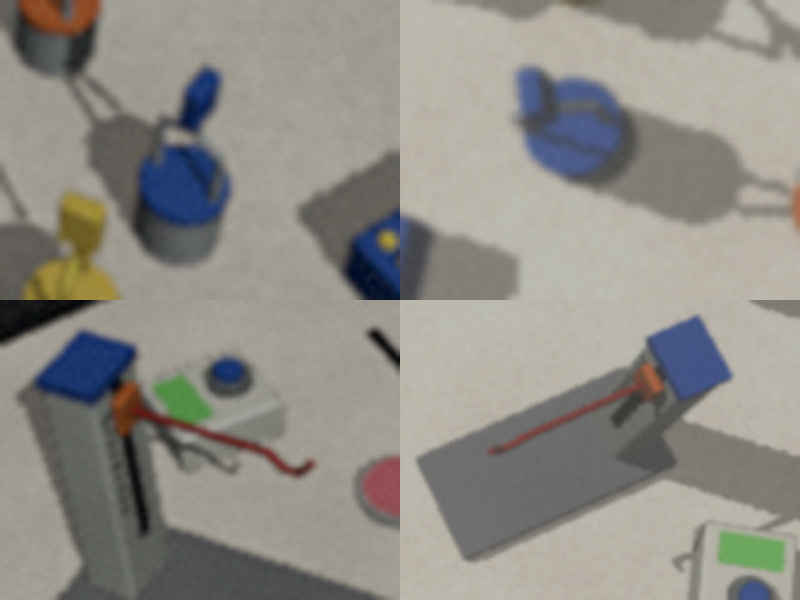

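Run:
```python
from h import *
a=capture("scene");b=capture("top")
def crop(c,x0,y0,x1,y1,W,H):
    return cv2.resize(np.ascontiguousarray(c["img"][y0:y1,x0:x1,::-1]),(W,H),interpolation=cv2.INTER_CUBIC)
cv2.imwrite("pics/y.png",np.hstack([crop(a,367,245,397,285,390,520),crop(b,212,203,242,243,390,520)]))
print("lid s",onz(a,380.6,272.1,.054),"lid t",onz(b,230,220.6,.054))
L=(onz(a,380.6,272.1,.054)+onz(b,230,220.6,.054))/2
for z in(.054,.101,.133,.15): print(z,proj(a,[L[0],L[1],z]),proj(b,[L[0],L[1],z]))
q=lambda x,y:(340+(x-400)/2.5,130+(y-300)/2.5)
s=lambda x,y:(210+x/4,130+(y-300)/4)
tip=two(a,s(312,464),b,q(491,452));print("tip",tip)
print("notch s",onz(a,*s(296,470),.2035))
cap=[onz(b,*q(*p),.248) for p in((647,342),(697,318),(731,376),(681,400))];print("cap",np.array(cap),np.mean(cap,0))
print("cap s",onz(a,231.2,146.6,.248))
foot=[onz(b,*q(*p),.012) for p in((418,460),(469,558),(676,460))];print("foot",np.array(foot))
print("btn",two(a,(266.5,147.4),b,(481.3,247.9)))
print("hook root",two(a,s(140,413),b,q(640,388)))
```

```text
lid s [0.48838849 0.28813518 0.054     ] lid t [0.4789368  0.28210989 0.054     ]
0.054 [381.06970954 270.54718533] [229.0739043 218.7997632]
0.101 [382.7781669  261.24009067] [225.10252891 215.48685063]
0.133 [384.00131793 254.5767798 ] [222.186331   213.05416477]
0.15 [384.67212059 250.92247502] [220.56036358 211.69778634]
tip [ 0.54254064 -0.08503712  0.21050984]
notch s [ 0.55179057 -0.09310914  0.2035    ]
cap [[ 0.64512297 -0.21982119  0.248     ]
 [ 0.67131483 -0.26598378  0.248     ]
 [ 0.61695394 -0.29549048  0.248     ]
 [ 0.59145368 -0.24979348  0.248     ]] [ 0.63121135 -0.25777223  0.248     ]
cap s [ 0.6386102 -0.2511304  0.248    ]
foot [[ 0.5816234  -0.03093451  0.012     ]
 [ 0.47319674 -0.09202297  0.012     ]
 [ 0.59903432 -0.32319836  0.012     ]]
btn [ 0.44482841 -0.38664479  0.05721324]
hook root [ 0.6137777  -0.22410204  0.2061094 ]
```

View pics/y.png

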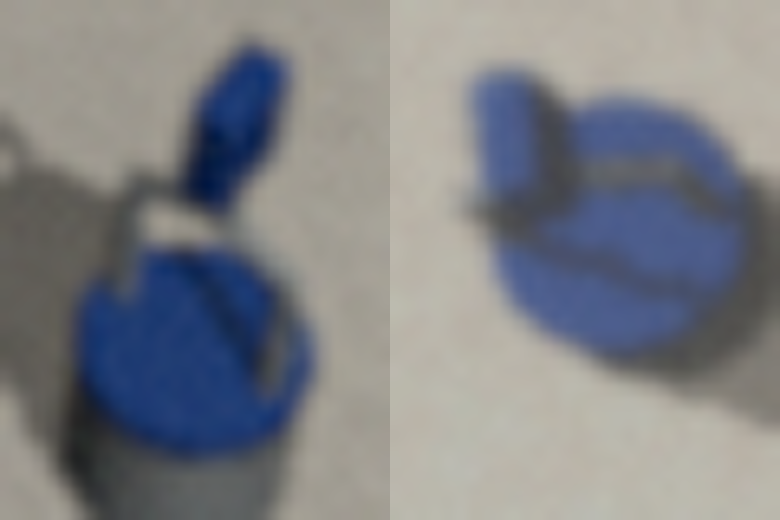

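Left (scene): tab around (384.9,254.5), bail legs' feet at crop (125,295) and (270,388). Right (top): tab top face centred at about (221,213.5), its wide side nearly along world x. Balance x axis is about -61.5°, notch about (0.55,-0.10).

Run:
```python
from h import *
a=capture("scene");b=capture("top");S=env.get_state()
g=lambda x,y:(367+x/13-.5,245+y/13-.5)
t=lambda x,y:(212+(x-390)/13-.5,203+y/13-.5)
l,r=onz(a,*g(122,298),.054),onz(a,*g(268,388),.054);d=r-l
print("legs",l,r,np.linalg.norm(d),np.degrees(np.arctan2(d[1],d[0])))
T1=onz(b,*t(507,138),.15);T2=onz(a,384.4,254.5,.133);print("tab",T1,T2)
e0,e1=onz(b,*t(478,85),.15),onz(b,*t(487,205),.15);d=e0-e1;print("edge",np.linalg.norm(d),np.degrees(np.arctan2(d[1],d[0])))
e0,e1=onz(b,*t(528,78),.15),onz(b,*t(540,195),.15);d=e0-e1;print("edge2",np.linalg.norm(d),np.degrees(np.arctan2(d[1],d[0])))
print("tab tri",two(a,(384.4,254.5),b,t(510,142)))
print("lid",onz(a,*g(197,350),.054),onz(b,*t(622,225),.054))
for n,z,p in(("org",.054,(355.6,235)),("grn",.054,(328.8,274.9)),("yel",.054,(358.4,301))):print(n,onz(a,*p,z))
d=np.array([.482,.286,.25])-S["tool_pos"];print("tool delta",S["tcp_rot"].T@d)
```

```text
legs [0.48809112 0.26805504 0.054     ] [0.47893805 0.30513055 0.054     ] 0.03818864736861206 103.86767450944478
tab [0.48014201 0.28486369 0.15      ] [0.48262213 0.2856098  0.133     ]
edge 0.02314493875544549 10.832563772321185
edge2 0.02266277982919165 12.220064033936671
tab tri [0.48292567 0.28727309 0.13492401]
lid [0.48440466 0.28832839 0.054     ] [0.48097644 0.28409312 0.054     ]
org [0.45551783 0.14152298 0.054     ]
grn [0.61202107 0.20365022 0.054     ]
yel [0.60040513 0.31854592 0.054     ]
tool delta [-0.01878181 -0.24933282  0.39196342]
```

Request:
step_arm --pt "-0.0016 -0.0208 0.0327 0 0 0 1" --pt "-0.0016 -0.0208 0.0327 0 0 0 1" --pt "-0.0016 -0.0208 0.0327 0 0 0 1" --pt "-0.0016 -0.0208 0.0327 0 0 0 1" --pt "-0.0016 -0.0208 0.0327 0 0 0 1"

```text
clock: 0.82
tool_pos: [0.2998, 0.4839, 0.2395]
tcp_rot: [[0.0, 0.258, 0.966], [0.0, 0.966, -0.258], [-1.0, 0.0, 0.0]]
contact_force: [0.5, 0.3, 0.4]
grip_width: 1.004
```

Request:
step_arm --pt "-0.0016 -0.0208 0.0327 0 0 0 1" --pt "-0.0016 -0.0208 0.0327 0 0 0 1" --pt "-0.0016 -0.0208 0.0327 0 0 0 1" --pt "-0.0016 -0.0208 0.0327 0 0 0 1" --pt "-0.0016 -0.0208 0.0327 0 0 0 1"

```text
clock: 1.23
tool_pos: [0.431, 0.3412, 0.2477]
tcp_rot: [[0.0, 0.258, 0.966], [0.001, 0.966, -0.258], [-1.0, 0.001, 0.0]]
contact_force: [-0.1, 1.3, 0.3]
grip_width: 1.002
```

Request:
step_arm --pt "0 -0.0208 0.0327 0 0 0 1" --pt "0 -0.0205 0.0323 0 0 0 1"

```text
clock: 1.4
tool_pos: [0.4833, 0.2845, 0.2477]
tcp_rot: [[0.001, 0.258, 0.966], [0.0, 0.966, -0.258], [-1.0, 0.001, 0.001]]
contact_force: [0.8, -0.2, 0.7]
grip_width: 0.997
```

Request:
step_arm --pt "0 0 0 -6.9 0 0 1" --pt "0 0 0 -6.9 0 0 1" --pt "0 0 0 -6.8 0 0 1" --pt "0 0 0 -6.8 0 0 1" --pt "0 0 0 0 0 0 1"

```text
clock: 1.82
tool_pos: [0.4822, 0.2859, 0.2474]
tcp_rot: [[-0.0, -0.219, 0.976], [0.0, 0.976, 0.219], [-1.0, 0.0, 0.0]]
contact_force: [-0.1, -0.2, -0.7]
grip_width: 1.001
```

Run:
```python
from h import *
a=capture("scene");b=capture("top");S=env.get_state()
R=S["tcp_rot"];print(S["clock"],S["tool_pos"],np.degrees(np.arctan2(R[1,1],R[0,1])),S["contact_force"],S["joint_positions"].round(1))
print(R.T@(np.array([.482,.286,.12])-S["tool_pos"]))
f=lambda c,x,y,w,h:cv2.resize(np.ascontiguousarray(c["img"][y:y+h,x:x+w,::-1]),(400,400),interpolation=cv2.INTER_CUBIC)
cv2.imwrite("pics/x.png",np.hstack([f(a,340,200,80,80),f(b,180,170,80,80)]))
```

```text
1.9167 [0.48211152 0.28601675 0.24735811] 102.24159454267345 [-0.21346055 -0.62044607 -0.30604092] [-37.   20.9   2.3 101.2  -1.   57.9  67.8]
[ 1.27358105e-01 -1.14537066e-05 -1.21730418e-04]
```

View pics/x.png

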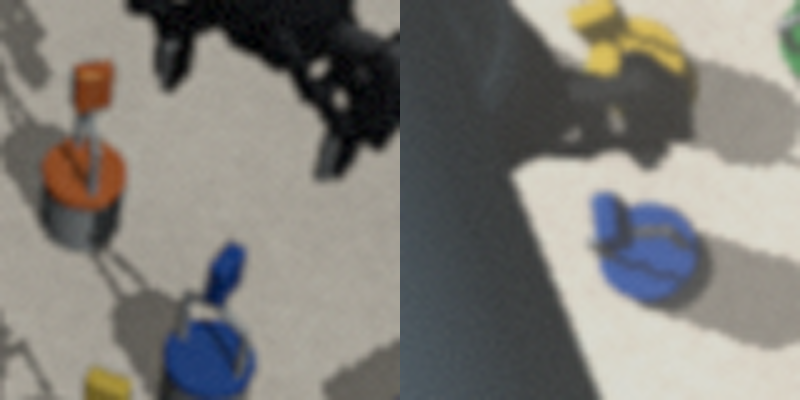

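Request:
step_arm --pt "0.03 0 0 0 0 0 1" --pt "0.03 0 0 0 0 0 1" --pt "0.03 0 0 0 0 0 0.3" --pt "0.02 0 0 0 0 0 0" --pt "0.012 0 0 0 0 0 -0.2"

```text
clock: 2.33
tool_pos: [0.4807, 0.2853, 0.1228]
tcp_rot: [[-0.003, -0.213, 0.977], [-0.002, 0.977, 0.213], [-1.0, -0.002, -0.003]]
contact_force: [-0.4, 0.9, -0.5]
grip_width: 0.604
```

Request:
step_arm --pt "0.005 0 0 0 0 0 -0.3" --pt "0 0 0 0 0 0 -0.4" --pt "0 0 0 0 0 0 -0.5" --pt "0 0 0 0 0 0 -0.55"

```text
clock: 2.67
tool_pos: [0.483, 0.2867, 0.1217]
tcp_rot: [[0.002, -0.215, 0.977], [0.001, 0.977, 0.215], [-1.0, 0.001, 0.002]]
contact_force: [0.4, -0.1, 0.7]
grip_width: 0.23
```

Request:
step_arm --pt "0 0 0 0 0 0 -0.6" --pt "0 0 0 0 0 0 -0.65" --pt "0 0 0 0 0 0 -0.7" --pt "0 0 0 0 0 0 -0.8" --pt "0 0 0 0 0 0 -1"

```text
clock: 3.08
tool_pos: [0.4825, 0.2868, 0.1211]
tcp_rot: [[0.001, -0.216, 0.976], [0.001, 0.976, 0.216], [-1.0, 0.001, 0.001]]
contact_force: [-1.1, 1.2, 5.9]
grip_width: 0.13
```

Request:
step_arm --pt "0 0 0 0 0 0 -1" --pt "0 0 0 0 0 0 -1" --pt "0 0 0 0 0 0 -1" --pt "0 0 0 0 0 0 -1"

```text
clock: 3.42
tool_pos: [0.4825, 0.2868, 0.1211]
tcp_rot: [[0.001, -0.216, 0.976], [0.001, 0.976, 0.216], [-1.0, 0.001, 0.001]]
contact_force: [-2.1, 0.7, 6.2]
grip_width: 0.132
```

Request:
step_arm --pt "-0.005 0 0 0 0 0 -1" --pt "-0.01 0 0 0 0 0 -1" --pt "-0.02 0 0 0 0 0 -1" --pt "-0.03 0 0 0 0 0 -1" --pt "-0.03 0 0 0 0 0 -1"

```text
clock: 3.83
tool_pos: [0.4808, 0.2848, 0.2155]
tcp_rot: [[-0.003, -0.215, 0.977], [-0.003, 0.977, 0.215], [-1.0, -0.002, -0.004]]
contact_force: [1.1, 0.8, -5.1]
grip_width: 0.124
```

Request:
step_arm --pt "-0.03 0 0 0 0 0 -1" --pt "-0.03 0 0 0 0 0 -1" --pt "-0.025 0 0 0 0 0 -1" --pt "-0.015 0 0 0 0 0 -1" --pt "-0.005 0 0 0 0 0 -1"

```text
clock: 4.25
tool_pos: [0.4828, 0.2861, 0.3232]
tcp_rot: [[0.003, -0.215, 0.977], [0.002, 0.977, 0.215], [-1.0, 0.001, 0.003]]
contact_force: [0.1, 0.1, -6.4]
grip_width: 0.128
```

Request:
step_arm --pt "0 0 0 0 0 0 -1" --pt "0 0 0 0 0 0 -1" --pt "0 0 0 0 0 0 -1"

```text
clock: 4.5
tool_pos: [0.481, 0.2854, 0.3184]
tcp_rot: [[-0.003, -0.216, 0.976], [-0.002, 0.976, 0.216], [-1.0, -0.001, -0.003]]
contact_force: [-0.7, 0.3, -6.9]
grip_width: 0.132
```

Run:
```python
from h import *
S=env.get_state();R=S["tcp_rot"];p=S["tool_pos"]
y=np.degrees(np.arctan2(R[1,1],R[0,1]));print(S["clock"],p,y,S["contact_force"],S["moment"])
d=np.array([.477,-.879]);A=np.array([.550,-.099])-.09*d
print(A,R.T@(np.r_[A,.32]-p))
a=capture("scene");f=capture("top")
F=lambda c,x,y,w,h:cv2.resize(np.ascontiguousarray(c["img"][y:y+h,x:x+w,::-1]),(400,400),interpolation=cv2.INTER_CUBIC)
cv2.imwrite("pics/w.png",np.hstack([F(a,350,150,90,90),F(f,160,150,90,90)]))
```

```text
4.5 [0.48103988 0.28535198 0.31840716] 102.45798889622445 [-0.6945956   0.27823545 -6.9328103 ] [-0.07472222  0.01978896 -0.01980718]
[ 0.50707 -0.01989] [-0.001004   -0.30367224 -0.04043431]
```

View pics/w.png

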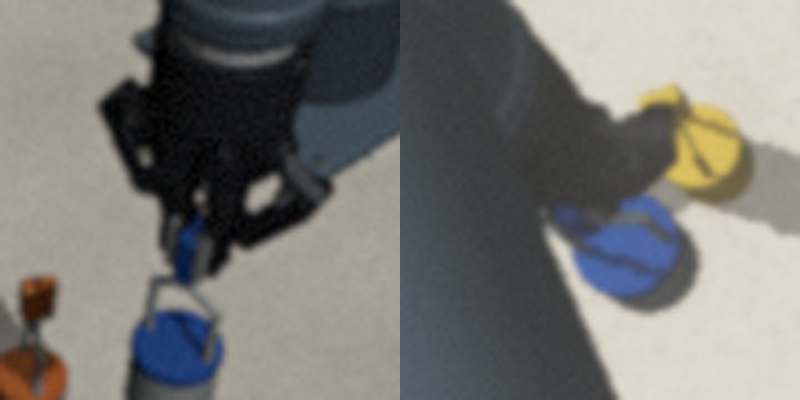

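Request:
step_arm --pt "0 -0.01 -0.0013 0 0 0 -1" --pt "0 -0.025 -0.0033 0 0 0 -1" --pt "0 -0.037 -0.005 0 0 0 -1" --pt "0 -0.037 -0.005 0 0 0 -1" --pt "0 -0.037 -0.005 0 0 0 -1"

```text
clock: 5.02
tool_pos: [0.494, 0.1368, 0.3198]
tcp_rot: [[-0.001, -0.216, 0.976], [-0.001, 0.976, 0.216], [-1.0, -0.001, -0.001]]
contact_force: [0.3, -0.1, -6.8]
grip_width: 0.13
```

Request:
step_arm --pt "0 -0.037 -0.005 0 0 0 -1" --pt "0 -0.037 -0.005 0 0 0 -1" --pt "0 -0.037 -0.005 0 0 0 -1" --pt "0 -0.03 -0.004 0 0 0 -1" --pt "0 -0.016 -0.002 0 0 0 -1"

```text
clock: 5.43
tool_pos: [0.507, -0.0247, 0.3202]
tcp_rot: [[-0.0, -0.21, 0.978], [-0.003, 0.978, 0.21], [-1.0, -0.003, -0.001]]
contact_force: [-0.2, 0.3, -6.0]
grip_width: 0.133
```

Request:
step_arm --pt "0 0 0 3 0 0 -1" --pt "0 0 0 6 0 0 -1" --pt "0 0 0 6.5 0 0 -1" --pt "0 0 0 6.5 0 0 -1" --pt "0 0 0 6.5 0 0 -1"

```text
clock: 5.85
tool_pos: [0.5072, -0.0195, 0.3199]
tcp_rot: [[-0.001, 0.282, 0.959], [-0.0, 0.959, -0.282], [-1.0, -0.001, -0.001]]
contact_force: [-0.1, 0.6, -6.3]
grip_width: 0.129
```

Request:
step_arm --pt "0 0 0 6.5 0 0 -1" --pt "0 0 0 6.5 0 0 -1" --pt "0 0 0 6.5 0 0 -1" --pt "0 0 0 6.5 0 0 -1" --pt "0 0 0 6.5 0 0 -1"

```text
clock: 6.27
tool_pos: [0.5072, -0.0194, 0.3199]
tcp_rot: [[-0.001, 0.753, 0.657], [-0.0, 0.657, -0.753], [-1.0, -0.001, -0.0]]
contact_force: [0.2, 0.3, -6.5]
grip_width: 0.128
```

Request:
step_arm --pt "0 0 0 6.5 0 0 -1" --pt "0 0 0 4.5 0 0 -1" --pt "0 0 0 2.5 0 0 -1" --pt "0 0 0 0 0 0 -1" --pt "0 0 0 0 0 0 -1"

```text
clock: 6.68
tool_pos: [0.5073, -0.0191, 0.32]
tcp_rot: [[-0.001, 0.883, 0.47], [-0.0, 0.47, -0.883], [-1.0, -0.001, -0.0]]
contact_force: [0.3, -0.1, -6.1]
grip_width: 0.127
```

Run:
```python
from h import *
S=env.get_state();R=S["tcp_rot"];p=S["tool_pos"]
print(S["clock"],p,np.degrees(np.arctan2(R[1,1],R[0,1])),S["contact_force"],S["joint_positions"].round(1))
d=np.array([.477,-.879]);A=np.array([.550,-.099])-.07*d
print(A,R.T@(np.r_[A,.25]-p))
a=capture("scene");f=capture("top")
F=lambda c,x,y,w,h:cv2.resize(np.ascontiguousarray(c["img"][y:y+h,x:x+w,::-1]),(400,400),interpolation=cv2.INTER_CUBIC)
cv2.imwrite("pics/v.png",np.hstack([F(a,220,100,130,130),F(f,330,130,130,130)]))
```

```text
6.6833 [ 0.50734907 -0.01906893  0.32003053] 28.023635424735758 [ 0.31549062 -0.13513437 -6.13803977] [-22.   11.6  22.3 104.3  -4.8  65.   30. ]
[ 0.51661 -0.03747] [ 0.07002848 -0.00042371  0.0206027 ]
```

View pics/v.png

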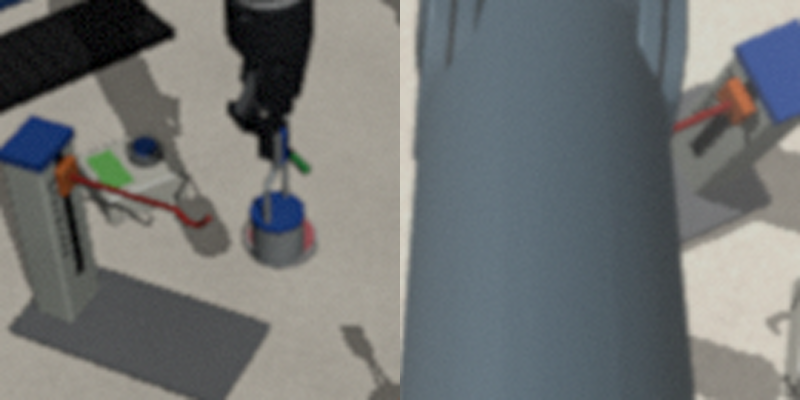

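Request:
step_arm --pt "0.01 0 0 0 0 0 -1" --pt "0.02 0 0 0 0 0 -1" --pt "0.02 0 0.005 0 0 0 -1" --pt "0.015 0 0.01 0 0 0 -1" --pt "0.005 0 0.005 0 0 0 -1"

```text
clock: 7.2
tool_pos: [0.5157, -0.037, 0.2474]
tcp_rot: [[-0.004, 0.883, 0.469], [-0.001, 0.469, -0.883], [-1.0, -0.004, -0.001]]
contact_force: [0.4, -0.9, -4.5]
grip_width: 0.134
```

Request:
step_arm --pt "0 0 0 0 0 0 -1" --pt "0 0 0 0 0 0 -1" --pt "0 0 0 0 0 0 -1" --pt "0 0 0 0 0 0 -1"

```text
clock: 7.53
tool_pos: [0.5177, -0.0357, 0.2512]
tcp_rot: [[0.002, 0.883, 0.469], [0.001, 0.469, -0.883], [-1.0, 0.002, 0.0]]
contact_force: [0.6, 0.3, -6.0]
grip_width: 0.127
```

Run:
```python
from h import *
S=env.get_state();R=S["tcp_rot"];p=S["tool_pos"]
print(S["clock"],p,np.degrees(np.arctan2(R[1,1],R[0,1])),S["contact_force"])
a=capture("scene")
c=p+[0,0,-.121]
for z in(.054,.101,.133,.15):print(z,proj(a,c+[0,0,z]).round(1))
print("tip,notch",proj(a,[.5415,-.083,.2140]),proj(a,[.55,-.099,.2035]))
F=lambda c,x,y,w,h:cv2.resize(np.ascontiguousarray(c["img"][y:y+h,x:x+w,::-1]),(800,600),interpolation=cv2.INTER_CUBIC)
cv2.imwrite("pics/u.png",F(a,250,135,80,60))
```

```text
7.5333 [ 0.51774262 -0.03567836  0.25124632] 27.998014845436614 [ 0.63387477  0.29091478 -6.04046402]
0.054 [304.3 182.5]
0.101 [303.7 171.2]
0.133 [303.3 163.1]
0.15 [303.1 158.7]
tip,notch [288.42247695 170.31886893] [283.39726186 171.22260773]
```

View pics/u.png

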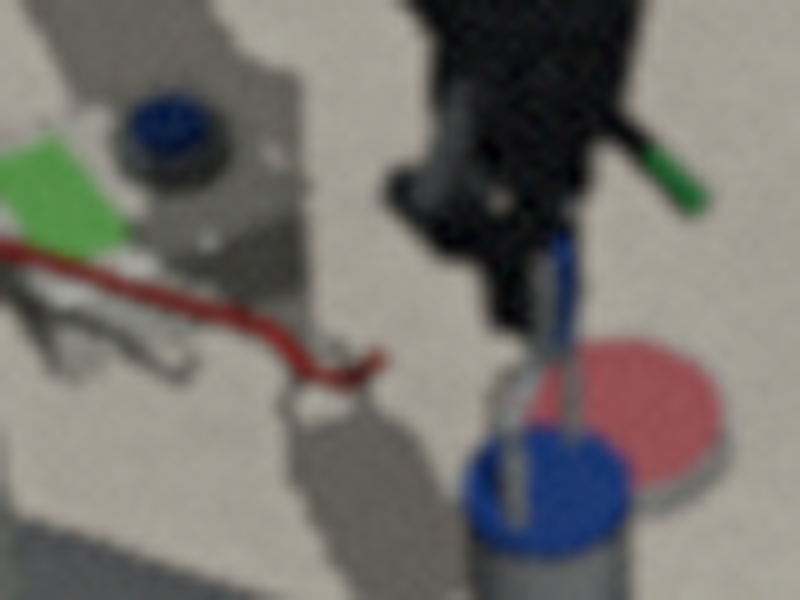

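Request:
step_arm --pt "0 0 0.004 0 0 0 -1" --pt "0 0 0.008 0 0 0 -1" --pt "0 0 0.008 0 0 0 -1" --pt "0 0 0.008 0 0 0 -1" --pt "0 0 0.008 0 0 0 -1"

```text
clock: 8.0
tool_pos: [0.5345, -0.0693, 0.2504]
tcp_rot: [[0.0, 0.884, 0.468], [-0.0, 0.468, -0.884], [-1.0, 0.0, 0.0]]
contact_force: [0.3, -0.0, -6.3]
grip_width: 0.13
```

Request:
step_arm --pt "0 0 0.008 0 0 0 -1" --pt "0 0 0.008 0 0 0 -1" --pt "0 0 0.008 0 0 0 -1" --pt "0 0 0.007 0 0 0 -1" --pt "0 0 0.004 0 0 0 -1"

```text
clock: 8.42
tool_pos: [0.5509, -0.1002, 0.2503]
tcp_rot: [[0.0, 0.884, 0.468], [-0.001, 0.468, -0.884], [-1.0, -0.0, 0.001]]
contact_force: [1.0, -0.2, -6.1]
grip_width: 0.132
```

Request:
step_arm --pt "0 0 0 0 0 0 -1" --pt "0 0 0 0 0 0 -1" --pt "0 0 0 0 0 0 -1" --pt "0 0 0 0 0 0 -1"

```text
clock: 8.75
tool_pos: [0.5503, -0.0983, 0.2502]
tcp_rot: [[-0.0, 0.883, 0.47], [0.0, 0.47, -0.883], [-1.0, -0.0, -0.001]]
contact_force: [0.6, 0.2, -6.1]
grip_width: 0.133
```

Run:
```python
from h import *
S=env.get_state();R=S["tcp_rot"];p=S["tool_pos"]
print(S["clock"],p,np.degrees(np.arctan2(R[1,1],R[0,1])),S["contact_force"],R.T@(np.r_[.55,-.099,.25]-p))
a=capture("scene");c=p+[0,0,-.121]
for z in(.054,.101,.133):print(z,proj(a,c+[0,0,z]).round(1))
F=lambda c,x,y,w,h:cv2.resize(np.ascontiguousarray(c["img"][y:y+h,x:x+w,::-1]),(800,600),interpolation=cv2.INTER_CUBIC)
cv2.imwrite("pics/t.png",F(a,250,145,64,48))
```

```text
8.75 [ 0.55031064 -0.09827811  0.25024173] 28.005823144502852 [ 0.56779242  0.22090446 -6.07702489] [ 0.0002415  -0.00061323  0.00049161]
0.054 [283.9 176.2]
0.101 [282.8 164.9]
0.133 [282.  156.9]
```

View pics/t.png

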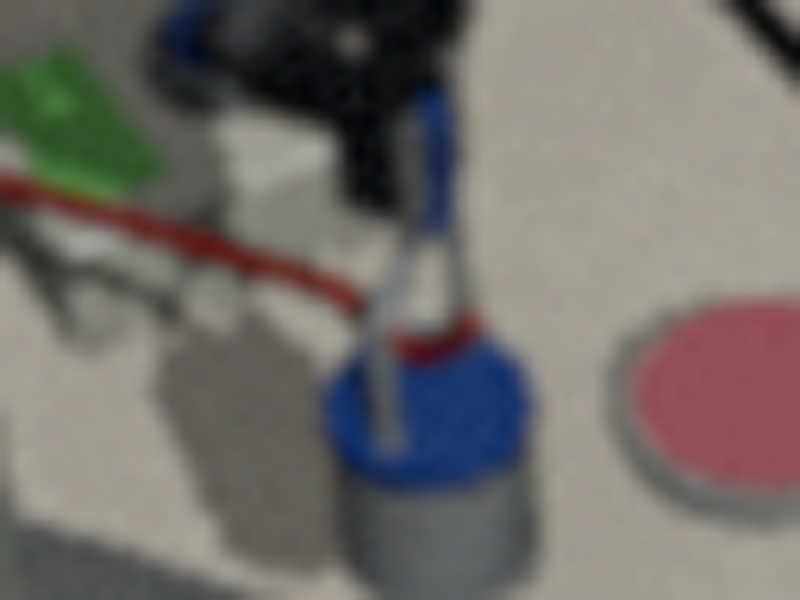

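Request:
step_arm --pt "0.003 0 0 0 0 0 -1" --pt "0.004 0 0 0 0 0 -1" --pt "0.004 0 0 0 0 0 -1" --pt "0.004 0 0 0 0 0 -1" --pt "0.003 0 0 0 0 0 -1"

```text
clock: 9.22
tool_pos: [0.5502, -0.0988, 0.2315]
tcp_rot: [[-0.001, 0.883, 0.469], [0.0, 0.469, -0.883], [-1.0, -0.001, -0.0]]
contact_force: [0.6, 0.9, -6.3]
grip_width: 0.13
```

Request:
step_arm --pt "0.002 0 0 0 0 0 -1" --pt "0.002 0 0 0 0 0 -1" --pt "0.002 0 0 0 0 0 -1" --pt "0.002 0 0 0 0 0 -1" --pt "0.002 0 0 0 0 0 -1"

```text
clock: 9.63
tool_pos: [0.5507, -0.099, 0.2224]
tcp_rot: [[0.001, 0.883, 0.469], [-0.0, 0.469, -0.883], [-1.0, 0.0, 0.0]]
contact_force: [1.0, 0.0, -4.2]
grip_width: 0.131
```

Request:
step_arm --pt "0.002 0 0 0 0 0 -1" --pt "0.002 0 0 0 0 0 -1" --pt "0.002 0 0 0 0 0 -1" --pt "0.002 0 0 0 0 0 -1" --pt "0.002 0 0 0 0 0 -1"

```text
clock: 10.05
tool_pos: [0.5506, -0.099, 0.2123]
tcp_rot: [[0.0, 0.883, 0.469], [-0.0, 0.469, -0.883], [-1.0, 0.0, 0.0]]
contact_force: [-0.2, -0.4, -3.2]
grip_width: 0.131
```

Request:
step_arm --pt "0 0 0 0 0 0 -1" --pt "0 0 0 0 0 0 -1" --pt "0 0 0 0 0 0 -1"

```text
clock: 10.3
tool_pos: [0.5506, -0.0989, 0.2124]
tcp_rot: [[0.0, 0.883, 0.469], [-0.0, 0.469, -0.883], [-1.0, 0.0, 0.0]]
contact_force: [0.1, 0.5, -3.3]
grip_width: 0.126
```

Run:
```python
from h import *
S=env.get_state();p=S["tool_pos"];print(S["contact_force"],S["moment"])
a=capture("scene");print(env.get_state()["contact_force"]);c=p+[0,0,-.121]
for z in(.054,.101,.133):print(z,proj(a,c+[0,0,z]).round(1))
F=lambda c,x,y,w,h:cv2.resize(np.ascontiguousarray(c["img"][y:y+h,x:x+w,::-1]),(800,600),interpolation=cv2.INTER_CUBIC)
cv2.imwrite("pics/s.png",F(a,258,150,48,36))
```

```text
[ 0.13320812  0.54488928 -3.29334879] [ 0.03797671 -0.07144414 -0.03135043]
[ 1.03237308 -0.29301304 -2.70755749]
0.054 [284.6 184.7]
0.101 [283.5 173.9]
0.133 [282.7 166.2]
```

View pics/s.png

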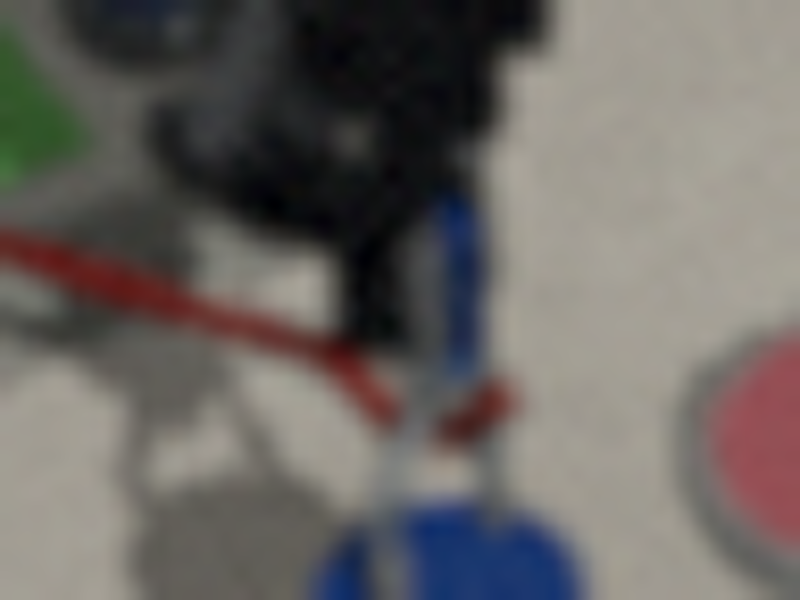

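Bail sits in the notch at about crop (430,395); loading has begun. Continuing slowly.

Request:
step_arm --pt "0.002 0 0 0 0 0 -1" --pt "0.002 0 0 0 0 0 -1" --pt "0.002 0 0 0 0 0 -1" --pt "0.002 0 0 0 0 0 -1" --pt "0.002 0 0 0 0 0 -1"

```text
clock: 10.77
tool_pos: [0.5508, -0.0989, 0.2022]
tcp_rot: [[0.001, 0.883, 0.469], [-0.0, 0.469, -0.883], [-1.0, 0.001, 0.0]]
contact_force: [0.3, 0.8, -2.5]
grip_width: 0.126
```

Request:
step_arm --pt "0.001 0 0 0 0 0 -1" --pt "0 0 0 0 0 0 -1" --pt "0 0 0 0 0 0 -1" --pt "0 0 0 0 0 0 -1"

```text
clock: 11.1
tool_pos: [0.5507, -0.0989, 0.2015]
tcp_rot: [[0.001, 0.883, 0.469], [0.0, 0.469, -0.883], [-1.0, 0.0, 0.0]]
contact_force: [1.1, -0.1, -1.5]
grip_width: 0.129
```

```bash
cat >> h.py <<'E'
def favg(n=12):
    F=[]
    for i in range(n): capture("top");F.append(env.get_state()["contact_force"])
    F=np.array(F);print("F",F.mean(0).round(2),"sd",F.std(0).round(2),"p",env.get_state()["tool_pos"].round(4),env.get_state()["clock"])
E
python3 -c "
from h import *
favg()"
```

```text
F [ 1.61  0.3  -2.09] sd [0.42 0.39 0.43] p [ 0.5506 -0.0989  0.2014] 11.7
```

Request:
step_arm --pt "0.002 0 0 0 0 0 -1" --pt "0.002 0 0 0 0 0 -1" --pt "0.002 0 0 0 0 0 -1" --pt "0.002 0 0 0 0 0 -1" --pt "0.002 0 0 0 0 0 -1"

```text
clock: 12.12
tool_pos: [0.5506, -0.0989, 0.1912]
tcp_rot: [[0.0, 0.883, 0.469], [-0.0, 0.469, -0.883], [-1.0, 0.0, 0.0]]
contact_force: [2.4, 0.4, -0.6]
grip_width: 0.127
```

Request:
step_arm --pt "0.002 0 0 0 0 0 -1" --pt "0.002 0 0 0 0 0 -1" --pt "0.001 0 0 0 0 0 -1" --pt "0 0 0 0 0 0 -1" --pt "0 0 0 0 0 0 -1"

```text
clock: 12.53
tool_pos: [0.5506, -0.0989, 0.1864]
tcp_rot: [[0.0, 0.883, 0.469], [-0.0, 0.469, -0.883], [-1.0, 0.0, 0.0]]
contact_force: [1.9, 1.2, 0.1]
grip_width: 0.128
```

```bash
python3 -c "
from h import *
favg(16)"
```

```text
F [ 2.59  0.29 -0.23] sd [0.33 0.49 0.32] p [ 0.5506 -0.0989  0.1863] 13.3333
```

Lateral force of 2.4 N along tool y says the bail's sloping peak is off-centre by a few mm; shifting +y to centre it.

Request:
step_arm --pt "0.0004 0.001 0 0 0 0 -1" --pt "0.0004 0.001 0 0 0 0 -1" --pt "0.0004 0.001 0 0 0 0 -1" --pt "0 0 0 0 0 0 -1" --pt "0 0 0 0 0 0 -1"

```text
clock: 13.75
tool_pos: [0.5521, -0.098, 0.1847]
tcp_rot: [[-0.002, 0.883, 0.468], [-0.0, 0.468, -0.883], [-1.0, -0.002, -0.001]]
contact_force: [-1.1, -1.7, 0.9]
grip_width: 0.128
```

```bash
cat >> h.py <<'E'
def ft(n=12):
    F=[]
    for i in range(n): capture("top");F.append(env.get_state()["contact_force"])
    S=env.get_state();print("Ftool",(np.mean(F,0)@S["tcp_rot"]).round(2),"p",S["tool_pos"].round(4),"M",(S["moment"]@S["tcp_rot"]).round(3),S["clock"])
E
python3 -c "
from h import *
ft()"
```

```text
Ftool [-0.06 -4.57  0.86] p [ 0.5523 -0.0979  0.1849] M [ 0.026 -0.136 -1.348] 14.35
```

Request:
step_arm --pt "0 -0.0007 0 0 0 0 -1" --pt "0 -0.0007 0 0 0 0 -1" --pt "0 -0.0004 0 0 0 0 -1" --pt "0 0 0 0 0 0 -1" --pt "0 0 0 0 0 0 -1"

```text
clock: 14.77
tool_pos: [0.5521, -0.098, 0.1853]
tcp_rot: [[0.001, 0.883, 0.469], [0.0, 0.469, -0.883], [-1.0, 0.001, 0.0]]
contact_force: [0.1, -1.7, 1.0]
grip_width: 0.129
```

```bash
python3 -c "
from h import *
ft(10)"
```

```text
Ftool [-0.02 -0.44  0.49] p [ 0.552  -0.0981  0.1853] M [-0.017 -0.087  0.112] 15.2667
```

Request:
step_arm --pt "0 0 0 0 0 0 -0.7" --pt "0 0 0 0 0 0 -0.6" --pt "0 0 0 0 0 0 -0.5" --pt "0 0 0 0 0 0 -0.4" --pt "0 0 0 0 0 0 -0.3"

```text
clock: 15.68
tool_pos: [0.5515, -0.0984, 0.1851]
tcp_rot: [[-0.0, 0.883, 0.469], [0.0, 0.469, -0.883], [-1.0, -0.0, -0.0]]
contact_force: [0.3, -0.1, 0.1]
grip_width: 0.351
```

Request:
step_arm --pt "0 0 0 0 0 0 -0.2" --pt "0 0 0 0 0 0 -0.1" --pt "0 0 0 0 0 0 0" --pt "0 0 0 0 0 0 0" --pt "0 0 0 0 0 0 0"

```text
clock: 16.1
tool_pos: [0.5515, -0.0983, 0.1851]
tcp_rot: [[0.0, 0.883, 0.469], [0.0, 0.469, -0.883], [-1.0, 0.0, -0.0]]
contact_force: [0.3, 0.6, 0.1]
grip_width: 0.499
```

Run:
```python
from h import *
ft(4)
a=capture("scene")
F=lambda c,x,y,w,h:cv2.resize(np.ascontiguousarray(c["img"][y:y+h,x:x+w,::-1]),(800,600),interpolation=cv2.INTER_CUBIC)
cv2.imwrite("pics/r.png",F(a,250,140,64,48))
```

```text
Ftool [-0.29 -0.13  0.08] p [ 0.5515 -0.0984  0.1851] M [-0.061 -0.004 -0.027] 16.3
```

View pics/r.png

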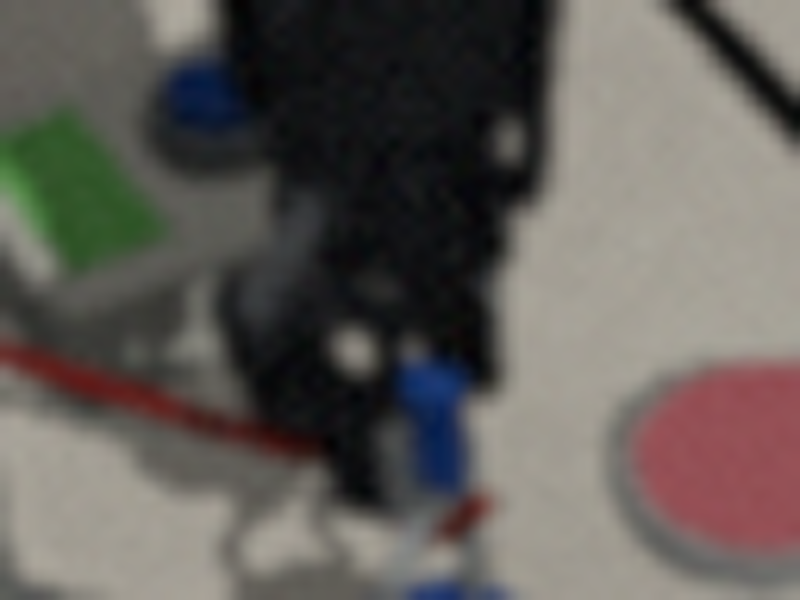

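Tab is free between the open fingers, with the bail on the hook at crop (440,510). Retreating straight up, then to the console.

Request:
step_arm --pt "-0.004 0 0 0 0 0 0" --pt "-0.008 0 0 0 0 0 0" --pt "-0.015 0 0 0 0 0 0" --pt "-0.02 0 0 0 0 0 0" --pt "-0.025 0 0 0 0 0 0"

```text
clock: 16.77
tool_pos: [0.5508, -0.0983, 0.2576]
tcp_rot: [[-0.002, 0.883, 0.469], [-0.0, 0.469, -0.883], [-1.0, -0.002, -0.001]]
contact_force: [-0.5, 0.2, -0.8]
grip_width: 0.498
```

Request:
step_arm --pt "-0.03 0 0 0 0 0 0" --pt "-0.013 0 0 0 0 0 -0.5" --pt "0 -0.0255 0.0227 0 0 0 -1" --pt "0 -0.0255 0.0227 0 0 0 -1" --pt "0 -0.0255 0.0227 0 0 0 -1"

```text
clock: 17.18
tool_pos: [0.5158, -0.1952, 0.3014]
tcp_rot: [[0.002, 0.882, 0.47], [-0.0, 0.47, -0.882], [-1.0, 0.001, 0.001]]
contact_force: [0.3, -0.8, -0.1]
grip_width: -0.001
```

Request:
step_arm --pt "0 -0.0255 0.0227 0 0 0 -1" --pt "0 -0.0255 0.0227 0 0 0 -1" --pt "0 -0.0255 0.0227 0 0 0 -1" --pt "0 -0.0255 0.0227 0 0 0 -1" --pt "0 -0.0255 0.0227 0 0 0 -1"

```text
clock: 17.6
tool_pos: [0.4558, -0.3559, 0.3011]
tcp_rot: [[0.001, 0.883, 0.469], [-0.0, 0.469, -0.883], [-1.0, 0.001, 0.001]]
contact_force: [0.8, -0.1, 0.6]
grip_width: -0.005
```

Request:
step_arm --pt "0 -0.0254 0.0228 0 0 0 -1" --pt "0 0 0 0 0 0 -1" --pt "0 0 0 0 0 0 -1" --pt "0 0 0 0 0 0 -1"

```text
clock: 17.93
tool_pos: [0.445, -0.386, 0.3005]
tcp_rot: [[0.001, 0.883, 0.469], [0.0, 0.469, -0.883], [-1.0, 0.001, -0.0]]
contact_force: [0.1, 0.2, -0.5]
grip_width: 0.002
```

Run:
```python
from h import *
def blobs(c,box):
    x0,y0,x1,y1=box
    m=cv2.inRange(cv2.cvtColor(c["img"],cv2.COLOR_RGB2HSV)[y0:y1,x0:x1],(105,120,40),(128,255,255));k,l,st,ce=cv2.connectedComponentsWithStats(m)
    return [((ce[i]+[x0,y0]).round(2).tolist(),int(st[i][4])) for i in range(1,k) if st[i][4]>10]
for i in range(6):
    a=capture("scene");print("scene",blobs(a,(245,130,320,220)))
    for _ in range(2):capture("scene")
b=capture("top");print("top",blobs(b,(340,120,520,270)))
S=env.get_state();p=S["tool_pos"];R=S["tcp_rot"];print(S["clock"],p,S["contact_force"],R.T@(np.r_[.4448,-.3866,.057]-p))
F=lambda c,x,y,w,h:cv2.resize(np.ascontiguousarray(c["img"][y:y+h,x:x+w,::-1]),(400,400),interpolation=cv2.INTER_CUBIC)
cv2.imwrite("pics/q.png",np.hstack([F(a,220,100,110,110),F(b,360,140,140,140)]))
```

```text
scene [([266.5, 147.35], 34), ([283.22, 173.56], 50), ([285.39, 192.86], 127)]
scene [([266.5, 147.35], 34), ([283.22, 173.56], 50), ([285.44, 192.87], 126)]
scene [([266.54, 147.43], 35), ([283.16, 173.55], 49), ([285.4, 192.91], 127)]
scene [([266.61, 147.33], 33), ([283.16, 173.53], 51), ([285.35, 192.88], 128)]
scene [([266.5, 147.35], 34), ([283.16, 173.55], 49), ([285.44, 192.87], 126)]
scene [([266.5, 147.35], 34), ([283.16, 173.55], 49), ([285.44, 192.93], 126)]
top [([455.53, 152.85], 516), ([382.23, 187.62], 13), ([373.1, 200.2], 88), ([481.28, 247.92], 74)]
18.8833 [ 0.44472695 -0.38646943  0.30010296] [ 0.35147727 -0.28151204 -0.89496009] [ 2.43102964e-01 -7.05672736e-06  1.43872037e-04]
```

Carrier blobs are constant to <0.1 px over 0.9 s: hanging still. Pressing now.

Request:
step_arm --pt "0.02 0 0 0 0 0 -1" --pt "0.035 0 0 0 0 0 -1" --pt "0.04 0 0 0 0 0 -1" --pt "0.04 0 0 0 0 0 -1" --pt "0.035 0 0 0 0 0 -1"

```text
clock: 19.3
tool_pos: [0.4444, -0.386, 0.128]
tcp_rot: [[-0.0, 0.883, 0.469], [0.0, 0.469, -0.883], [-1.0, -0.0, -0.001]]
contact_force: [0.6, 0.5, 0.2]
grip_width: 0.003
```

Request:
step_arm --pt "0.03 0 0 0 0 0 -1" --pt "0.02 0 0 0 0 0 -1" --pt "0 0 0 0 0 0 -1" --pt "0 0 0 0 0 0 -1"

```text
clock: 19.63
tool_pos: [0.4443, -0.3863, 0.0797]
tcp_rot: [[-0.002, 0.883, 0.469], [0.001, 0.469, -0.883], [-1.0, -0.001, -0.001]]
contact_force: [-0.4, -0.7, 0.9]
grip_width: -0.002
```

Request:
step_arm --pt "0.004 0 0 0 0 0 -1" --pt "0.004 0 0 0 0 0 -1" --pt "0.004 0 0 0 0 0 -1" --pt "0.002 0 0 0 0 0 -1" --pt "0.002 0 0 0 0 0 -1"

```text
clock: 20.05
tool_pos: [0.4452, -0.3866, 0.0645]
tcp_rot: [[0.001, 0.883, 0.469], [-0.0, 0.469, -0.883], [-1.0, 0.001, 0.001]]
contact_force: [0.1, 0.5, 2.0]
grip_width: -0.001
```

Request:
step_arm --pt "0.002 0 0 0 0 0 -1" --pt "0.001 0 0 0 0 0 -1" --pt "0 0 0 0 0 0 -1"

```text
clock: 20.3
tool_pos: [0.4452, -0.3867, 0.0613]
tcp_rot: [[0.001, 0.883, 0.469], [-0.0, 0.469, -0.883], [-1.0, 0.001, 0.001]]
contact_force: [0.7, 1.2, 3.7]
grip_width: -0.003
```

Request:
step_arm --pt "0.001 0 0 0 0 0 -1" --pt "0.001 0 0 0 0 0 -1" --pt "0.0005 0 0 0 0 0 -1" --pt "0 0 0 0 0 0 -1"

```text
clock: 20.63
tool_pos: [0.4453, -0.3868, 0.0608]
tcp_rot: [[0.002, 0.883, 0.469], [0.0, 0.469, -0.883], [-1.0, 0.002, 0.0]]
contact_force: [-3.5, 5.1, 22.1]
grip_width: 0.001
```

Request:
step_arm --pt "0 0 0 0 0 0 -1" --pt "-0.004 0 0 0 0 0 -1" --pt "-0.01 0 0 0 0 0 -1" --pt "-0.02 0 0 0 0 0 -1" --pt "-0.03 0 0 0 0 0 -1"

```text
clock: 21.05
tool_pos: [0.4429, -0.385, 0.1213]
tcp_rot: [[-0.005, 0.883, 0.469], [0.003, 0.469, -0.883], [-1.0, -0.003, -0.005]]
contact_force: [1.1, 1.1, 0.0]
grip_width: 0.001
```

Request:
step_arm --pt "-0.03 0 0 0 0 0 -1" --pt "-0.03 0 0 0 0 0 -1" --pt "-0.02 0 0 0 0 0 -1" --pt "0 0 0 0 0 0 -1" --pt "0 0 0 0 0 0 -1"

```text
clock: 21.47
tool_pos: [0.4449, -0.3867, 0.2036]
tcp_rot: [[0.002, 0.883, 0.469], [-0.001, 0.469, -0.883], [-1.0, 0.001, 0.002]]
contact_force: [-0.6, 1.3, -0.4]
grip_width: -0.001
```

Run:
```python
from h import *
def blobs(c,box):
    x0,y0,x1,y1=box
    m=cv2.inRange(cv2.cvtColor(c["img"],cv2.COLOR_RGB2HSV)[y0:y1,x0:x1],(105,120,40),(128,255,255));k,l,st,ce=cv2.connectedComponentsWithStats(m)
    return [((ce[i]+[x0,y0]).round(2).tolist(),int(st[i][4])) for i in range(1,k) if st[i][4]>10]
a=capture("scene");b=capture("top");S=env.get_state();print(S["clock"],S["tool_pos"],S["contact_force"])
print(blobs(a,(245,130,320,220)),blobs(b,(340,120,520,270)))
F=lambda c,x,y,w,h:cv2.resize(np.ascontiguousarray(c["img"][y:y+h,x:x+w,::-1]),(400,400),interpolation=cv2.INTER_CUBIC)
cv2.imwrite("pics/p.png",np.hstack([F(a,200,90,250,250),F(b,190,90,320,250)]))
```

```text
21.5667 [ 0.44401671 -0.38573736  0.20157115] [-0.13439319 -0.27050866  0.36783984]
[([266.61, 147.33], 33), ([283.22, 173.56], 50), ([285.39, 192.86], 127)] [([455.65, 152.83], 511), ([381.8, 187.8], 15), ([373.21, 199.72], 81), ([481.41, 247.88], 75)]
```

View pics/p.png

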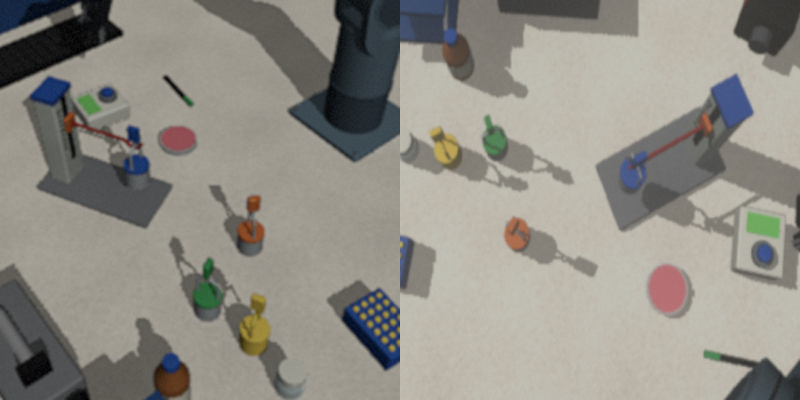

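Carrier hangs on the hook (scene (135,165), top (633,172)); the button is back up, the bystanders have not moved and the arm is clear.

```bash
python3 -c "
from h import *
print(job.hand_in())"
```

```text
the job is handed in; nothing more can be done
None
```

The blue carrier is hanging on the balance hook, the record button was pressed and came back up, and I handed the job in at about 21.6 s.

- **Lift and hang:** I gripped the carrier by its tab, weighed it at about 6.2 N in the gripper, passed its bail over the tip and lowered it at 48 mm/s or less before the hook took the load and 24 mm/s after.
- **Centring:** Near the end I found a sideways force of about 2.4 N. My first 3 mm correction went too far and raised it to 4.6 N, so I moved back until it was under 0.5 N.
- **Release:** I let go when the averaged vertical force on the wrist was about 0 N. The dip was then about 40 mm by calculation from the weight, well below the 75 mm limit.
- **Hanging still:** The carrier's position in the images changed by less than 0.1 px over 0.9 s before I pressed the button.
- **Button:** I pressed it to its bottom, where the wrist force peaked at about 22 N. That is more than needed but under the 40 N limit.
- **Last pictures:** They showed the carrier where it was before the press, the button at its original height, the visible bystanders apparently in place and the arm clear. The tip box was partly outside these last crops, but the arm did not go near it at the end.

One reading disagreed: the hook seemed to take load about 5 mm earlier than the geometry predicted. I put this down to the bail being slightly off-centre on its sloped peak, and did not confirm it further.

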